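Set the food warmer to its third notch

TASK

The marks on the food warmer's slide lever have worn off, so its setting has to be counted by feel: with your fingertips push the lever all the way back to its off stop (the right-hand end of the slot), then push it left through three clicks and leave it resting in the third notch, never letting it run on into the fourth. Only push the lever, do not pinch it, and do not move, lift or knock over the bowl, jar, peeler, mug or tin standing around.

Things in the scene. Friction and masses are not known exactly. Their poses are not given: they have to be found in the camera images.
- warmer: Food warming plate, fixed to the table: steel box 240 (x) x 280 (y) x 42 mm high, dark glass top, plain grey control strip along the front edge nearest the robot. Origin: centre of its underside, on the table. x points away from the robot, y to the left (yaw within 0.25 rad), z up. The lever's slot runs along y at x = -0.088, centred on y = 0. A clear lamp, 4 mm high, stands at (-0.088, +0.086).
- lever (a joint): Lever travel along the warmer's +y (left), m. 0 = off stop at the right-hand end; notches at 0.018, 0.036, 0.054 (third), 0.072, 0.090 (left-hand stop), crests midway between. A push of about 6 N passes a crest, then the lever snaps by itself into the next notch and stays there when let go. It starts in the first or second notch.
- lever_top (a point): Centre of the lever's top. The lever is a black upright tab on the control strip, 12 mm thick along the slot (warmer y), 26 mm wide across it (x), top 29 mm above the strip (0.071 above the table). Push on its right or left face; nothing stands beside it. At joint value q it lies at warmer (-0.088, -0.045 + q, 0.071).
- steel_bowl: Bystander: steel bowl, diameter 153 mm, 77 mm high, loose, standing on the warmer's glass top; origin at the centre of its underside.
- spice_jar: Bystander: spice jar with a green cap, diameter 46 mm, 106 mm high, loose, standing on the right-hand rear part of the glass top; origin at the centre of its underside.
- peeler: Bystander: peeler 170 x 25 x 18 mm with a yellow handle, loose, lying on the table to the right of the warmer, near the robot; origin at the centre of its underside.
- mug: Bystander: white mug, diameter 80 mm, 91 mm high, loose, on the table to the right of the warmer; origin at the centre of its underside.
- tin: Bystander: short tin, diameter 76 mm, 58 mm high, loose, on the table to the left and in front of the warmer; origin at the centre of its underside.

How it is judged:
By the outcome, as a careful person would: the job done as asked, in the order asked, and still so for the second after the job is handed in, with the robot touching nothing.
It also fails if it takes over 61 s, if anything falls off the work surface, if the arm or the gripper's body presses on something with over 40 N, if the wrist force passes 120 N, or if a joint passes its speed limit or range.

ROBOT

A 6-joint arm with a two-finger parallel gripper is mounted at the origin on a cart in front of the work surface, level with it; the furniture and walls round the work are solid. World frame = base frame: x ahead of the robot, y to its left, z up, the work surface at z = 0. Lengths are in m, angles in rad, forces in N, time in s.
With the tool pointing down it reaches from about 0.375 to 0.975 m from the base axis. Payload 3.8 kg.
Tool frame: the origin (TCP) lies at the very end of the fingers, on their centre line; the grasp point (between the pads) lies 19 mm behind it; z points along the fingers, y is the direction in which the jaws open and shut (so a half turn about z gives the same grasp; the last joint's range is limited). The gripper opens to 85 mm and grips with 20 to 120 N. Pads are 22 mm wide; open, the fingers measure 114 mm over their backs; the gripper's body (76 mm by 85 mm) begins 54 mm behind the grasp point. The pads swing forward as they close: fully open they stand 13 mm farther back than shut.
Start: joints at [1.22, 0.264, 1.604, -0, 1.274, -0.037], TCP at [0.208, 0.642, 0.204] pointing down, gripper open.
Joint ranges: [-2.63, 2.63], [-0.94, 2.18], [0.31, 2.57], [-1.31, 4.45], [0, 2.66], [-2.55, 2.55]. Speed limits (rad/s): [2.57, 2.57, 3.14, 3.14, 3.14, 3.14].

INTERFACE

Orientations are given as a rotation vector (axis times angle).
In Python, from workcell import bot, viewer gives the robot as it stands.
- The arm moves only by the tool jog_arm, never from a script. Its argument "motion" is a list of rows, each an object of numbers: "dx", "dy", "dz": the shift along the world's x, y, z in cm; "turn": the turn about the world's z in rad. A call has 1 to 12 rows; each row shifts and turns the commanded pose from where the row before left it; what a row does not reach is not made up. A row lasts 1/12 s, in which the tool goes at most 41.7 mm and 7.16 degrees, less where a joint would pass 70% of its speed; a pose out of reach is approached as far as the arm can. A call is refused whole if a number of a shift passes 4.17 or a number of a turn 0.125, either way. A call with a gripper value outside its range is refused whole. "fingers" is the finger opening in cm, from 0 to 8.54, set as the call begins (left out, the last holds). The fingers move at their own pace and stop on an object; "grip_force" is the grip in N (left out, the last holds). Time passes only in rows, so rows that do not move let the fingers close. It gives the time, the measured TCP pose, the force and the opening at its end, in the units of the state.
- bot.read_state(): the state, without advancing time (a new reading comes with each control period).
- viewer.read_camera(name): name is "side" or "top"; returns (picture, depth): 480x640x3 uint8, red, green, blue; 480x640 float32, m along the optical axis (not along the pixel's ray), 0 where there is no reading.
- viewer.camera_info(name): a dict with "vertical_fov" (degrees; the focal length in pixels is half the picture's height over the tangent of half this angle, whatever the lens; pixels are square), "cx", "cy" (the principal point, pixels), "dist" ([k1, k2, p1, p2, k3] as OpenCV has them; the pictures are not rectified), "R" (3x3) and "t" (3): a world point X has camera coordinates R X + t. Camera axes: x right, y down, z forward; pixel columns grow to the right and rows downward; lengths in m; the calibration is good to about 2 mm. A picture is of the moment at which its call begins. camera_info takes no time and is no camera call.
- bot.finish_job(): hands the job in, once; it reports no verdict.
The state is a dict: "time": time; "q": joint angles; "joint_vel": joint speeds; "joint_torque": joint torques, N m; "tool_pos": TCP position; "tcp_rot": TCP orientation; "wrist_force": force on the tool from outside, world axes, zero at the start; "torque": the same for the moment, N m; "width": opening from 0.0 (shut) to 1.0 (fully open).
Only numpy, scipy, OpenCV 4.12 (cv2) and the standard library are available. Lean on these libraries where they do the work, as an engineer would, in place of code of your own. Each camera call takes 0.05 s, during which the arm holds its last target. There are 200 camera calls.

## Working session

There is one attempt and no reset: what is moved stays moved. The work goes in short steps, Python scripts to look and compute and a tool call to move; the robot and the scene stay as the last step left them, time stands still between calls to the robot, and variables do not carry over. Pictures are saved under pics/ and viewed, about 8 in all and at most 12, crops included, and the job is handed in when it is done.

Besides the shell and the picture viewer there is one more tool, called by a JSON object that holds its "fn" and its "kwargs". jog_arm: Moves the arm, as the interface text tells. Its arguments: {"type":"object","properties":{"motion":{"type":"array"},"fingers":{"type":"number"},"grip_force":{"type":"number"}},"required":["motion"]}

```bash
mkdir -p pics; cat > h.py <<'E'
import numpy as np, cv2
from workcell import bot, viewer
def K(i):
    f=240/np.tan(np.radians(i["vertical_fov"])/2)
    return np.array([[f,0,i["cx"]],[0,f,i["cy"]],[0,0,1.]])
def ray(n,uv,z):
    i=viewer.camera_info(n);R=np.array(i["R"]);t=np.array(i["t"])
    p=cv2.undistortPoints(np.array(uv,float).reshape(-1,1,2),K(i),np.array(i["dist"],float)).reshape(-1,2)
    d=np.c_[p,np.ones(len(p))]@R; c=-R.T@t
    return c+d*((z-c[2])/d[:,2])[:,None]
def proj(n,X):
    i=viewer.camera_info(n);R=np.array(i["R"])
    return cv2.projectPoints(np.array(X,float).reshape(-1,1,3),cv2.Rodrigues(R)[0],np.array(i["t"],float),K(i),np.array(i["dist"],float))[0].reshape(-1,2)
def snap(n,tag):
    im,d=viewer.read_camera(n); cv2.imwrite(f"pics/{tag}.png",im[:,:,::-1]); np.save(f"pics/{tag}.npy",d); return im,d
E
python3 - <<'E'
from h import *
s=bot.read_state();print(s["time"],s["tool_pos"],s["tcp_rot"],s["width"])
for n in("top","side"):
    snap(n,n+"0"); i=viewer.camera_info(n);R=np.array(i["R"]);print(n,-R.T@np.array(i["t"]),R[2],i["vertical_fov"])
a=[cv2.imread(f"pics/{n}0.png") for n in("top","side")]
E
```

```text
0.0 [0.20808656 0.64130043 0.20306326] [-0.49080527 -3.1025806   0.00343349] 0.9986020077001596
top [ 0.2971846  -0.05380815  1.50275395] [ 0.17017502  0.0069275  -0.9853895 ] 45.09564855371062
side [ 0.04474915 -1.24741051  0.86021846] [ 0.31550453  0.78573104 -0.53205604] 46.58219424566341
```

View pics/top0.png

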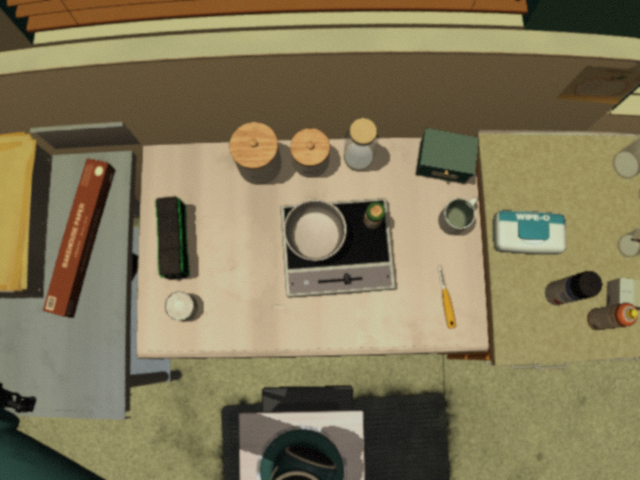

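View pics/side0.png

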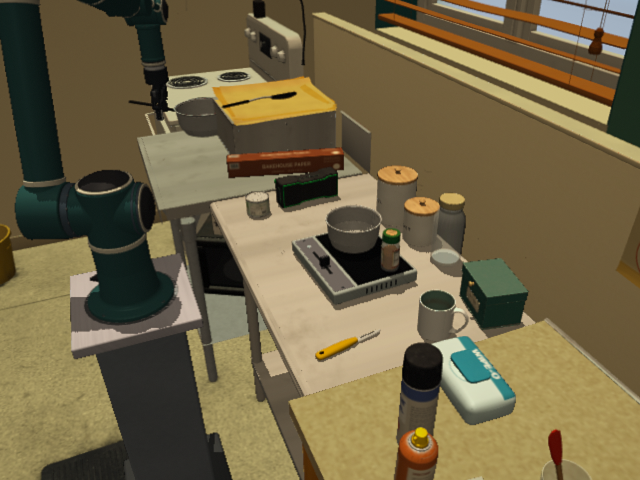

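The warmer is at about (281–396, 198–296) in the top view, with its lever near (347,279). In the side view the lever is near (323,262). The bowl and jar stand on the glass, the mug and peeler are to the right and the tin is to the left.

```bash
python3 - <<'E'
from h import *
im=cv2.imread("pics/top0.png");s=cv2.imread("pics/side0.png")
a=cv2.resize(im[190:305,270:410],None,fx=5,fy=5,interpolation=cv2.INTER_CUBIC)[:,:700]
b=cv2.resize(s[225:305,285:425],None,fx=5,fy=5,interpolation=cv2.INTER_CUBIC)
cv2.imwrite("pics/c0.png",a);cv2.imwrite("pics/c1.png",b)
# dark glass mask / control-strip estimate
print(ray("top",[[281,200],[389,198],[396,288],[288,296]],0.042))
E
```

```text
[[ 0.69759139  0.03827069  0.042     ]
 [ 0.69647021 -0.2444963   0.042     ]
 [ 0.459464   -0.25178484  0.042     ]
 [ 0.44561097  0.02344028  0.042     ]]
```

View pics/c0.png

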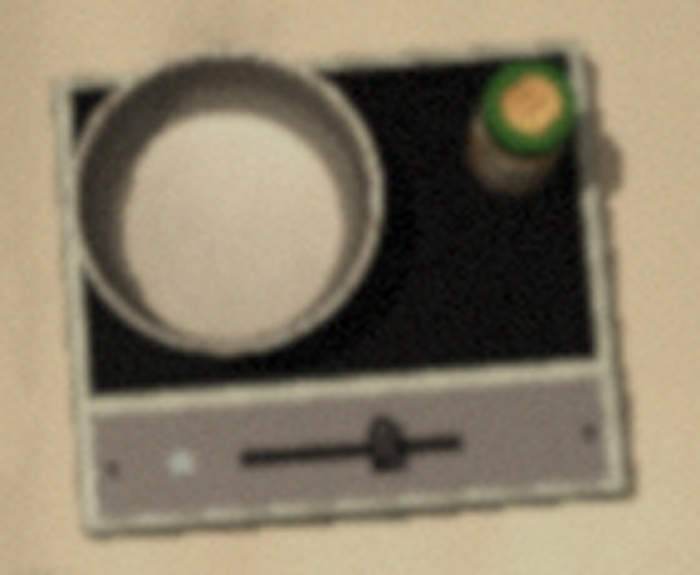

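View pics/c1.png

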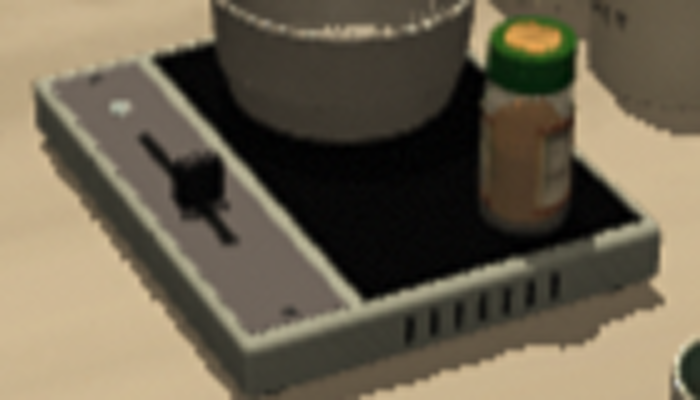

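The crops show the slot ends at crop (242,460) and (462,441), the lamp at (180,463) and the lever top at about (385,435). The lever's right face is free.

```bash
cat > w.py <<'E'
from h import *
c=lambda p:np.array(p)/5-0.4+np.array([270,190])
P=ray("top",c([[62,82],[578,48],[630,490],[90,530],[242,460],[462,441],[180,463]]),.042)[:,:2]
L=ray("top",c([[385,435]]),.071)[0]
A=np.array([[.12,.14],[.12,-.14],[-.12,-.14],[-.12,.14]])
obs=np.vstack([P[:4],P[4:6].mean(0),P[6:7]]);mod=np.vstack([A,[[-.088,0]],[[-.088,.086]]])
m,o=mod.mean(0),obs.mean(0);U,S,V=np.linalg.svd((mod-m).T@(obs-o));R=V.T@np.diag([1,np.linalg.det(V.T@U.T)])@U.T
yaw=np.arctan2(R[1,0],R[0,0]);T=o-R@m
E
python3 - <<'E'
from w import *
print("yaw",yaw,"T",T,"res mm",(obs-(mod@R.T+T))*1e3)
print("slot yaw",np.arctan2(-(P[4]-P[5])[0],(P[4]-P[5])[1]),np.linalg.norm(P[4]-P[5]))
lw=R.T@(L[:2]-T);print("lever",L,lw,"q",lw[1]+.045)
for q in(0,.018,.036,.054,.072):print(q,R@[-.088,-.045+q]+T)
for n,u,z in(("peeler",[[441,268],[449,325]],.01),("mug",[[459,215]],.091),("tin",[[180,303]],.058),("jar",[[375,212]],.148),("bowl",[[316,231]],.119)):print(n,ray("top",u,z)[:,:2])
E
```

```text
yaw 0.05024841469425588 T [ 0.57102461 -0.10559313] res mm [[-2.52629784 -4.43534455]
 [-4.4901804   5.04447543]
 [ 2.30705986  0.63981908]
 [ 2.50830612 -3.76177571]
 [ 1.12125372  0.31722254]
 [ 1.07985854  2.19560322]]
slot yaw 0.06302763100620003 0.11258460973472147
lever [ 0.48796816 -0.12524221  0.071     ] [-0.08393854 -0.01545258] q 0.029547415015993218
0 [ 0.48539591 -0.15495633]
0.018 [ 0.48449182 -0.13697905]
0.036 [ 0.48358773 -0.11900177]
0.054 [ 0.48268364 -0.10102449]
0.072 [ 0.48177955 -0.08304721]
peeler [[ 0.51265873 -0.37770427]
 [ 0.36266614 -0.39086702]]
mug [[ 0.63543033 -0.41491964]]
tin [[0.43135152 0.29748997]]
jar [[ 0.63319174 -0.1950233 ]]
bowl [[ 0.59581345 -0.05149621]]
```

{"fn": "jog_arm", "kwargs": {"motion": [{"dx": 1.2,"dy": -3.2,"turn": 0.03},{"dx": 1.2,"dy": -3.2,"turn": 0.03},{"dx": 1.2,"dy": -3.2,"turn": 0.03},{"dx": 1.2,"dy": -3.2,"turn": 0.03},{"dx": 1.2,"dy": -3.2,"turn": 0.03},{"dx": 1.2,"dy": -3.2,"turn": 0.03},{"dx": 1.2,"dy": -3.2,"turn": 0.03},{"dx": 1.2,"dy": -3.2,"turn": 0.03},{"dx": 1.2,"dy": -3.2,"turn": 0.03},{"dx": 1.2,"dy": -3.2,"turn": 0.03},{"dx": 1.2,"dy": -3.2,"turn": 0.03},{"dx": 1.2,"dy": -3.2,"turn": 0.04}], "fingers": 0, "grip_force": 60}}

```text
validation failed for argument at $.mo...
```

{"fn": "jog_arm", "kwargs": {"motion": [{"dx": 1.2,"dy": -3.2,"dz": 0,"turn": 0.03},{"dx": 1.2,"dy": -3.2,"dz": 0,"turn": 0.03},{"dx": 1.2,"dy": -3.2,"dz": 0,"turn": 0.03},{"dx": 1.2,"dy": -3.2,"dz": 0,"turn": 0.03},{"dx": 1.2,"dy": -3.2,"dz": 0,"turn": 0.03},{"dx": 1.2,"dy": -3.2,"dz": 0,"turn": 0.03},{"dx": 1.2,"dy": -3.2,"dz": 0,"turn": 0.03},{"dx": 1.2,"dy": -3.2,"dz": 0,"turn": 0.03},{"dx": 1.2,"dy": -3.2,"dz": 0,"turn": 0.03},{"dx": 1.2,"dy": -3.2,"dz": 0,"turn": 0.03},{"dx": 1.2,"dy": -3.2,"dz": 0,"turn": 0.03},{"dx": 1.2,"dy": -3.2,"dz": 0,"turn": 0.04}], "fingers": 0, "grip_force": 60}}

```text
time: 1.1
tool_pos: [0.3522, 0.2563, 0.204]
tcp_rot: [0.091, -3.14, 0.0]
wrist_force: [0.7, -0.9, 0.2]
width: -0.003
```

{"fn": "jog_arm", "kwargs": {"motion": [{"dx": 1.1,"dy": -3,"dz": 0,"turn": 0},{"dx": 1.1,"dy": -3,"dz": 0,"turn": 0},{"dx": 1.1,"dy": -3,"dz": 0,"turn": 0},{"dx": 1.1,"dy": -3,"dz": 0,"turn": 0},{"dx": 1.1,"dy": -3,"dz": 0,"turn": 0},{"dx": 1.1,"dy": -3,"dz": 0,"turn": 0},{"dx": 1.1,"dy": -3,"dz": 0,"turn": 0},{"dx": 1.1,"dy": -3,"dz": 0,"turn": 0},{"dx": 1.1,"dy": -3,"dz": 0,"turn": 0},{"dx": 1.1,"dy": -3,"dz": -1,"turn": 0},{"dx": 1.1,"dy": -2.2,"dz": -2,"turn": 0},{"dx": 0,"dy": 0,"dz": -2,"turn": 0}]}}

```text
time: 2.1
tool_pos: [0.4759, -0.068, 0.1548]
tcp_rot: [-0.083, 3.137, -0.004]
wrist_force: [-0.2, 0.4, -0.1]
width: 0.001
```

{"fn": "jog_arm", "kwargs": {"motion": [{"dx": 0,"dy": 0,"dz": -2,"turn": 0},{"dx": 0,"dy": 0,"dz": -2,"turn": 0},{"dx": 0,"dy": 0,"dz": -1,"turn": 0},{"dx": 0,"dy": 0,"dz": 0,"turn": 0},{"dx": 0,"dy": 0,"dz": 0,"turn": 0}]}}

```text
time: 2.52
tool_pos: [0.4728, -0.0638, 0.104]
tcp_rot: [0.089, -3.139, -0.0]
wrist_force: [-0.6, 0.8, 0.7]
width: -0.003
```

```bash
python3 - <<'E'
from h import *
snap("top","top1");s,_=snap("side","side1")
a,b=[cv2.imread(f"pics/{n}1.png") for n in("top","side")]
o=np.hstack([cv2.resize(a[200:310,280:400],(400,367)),cv2.resize(b[190:300,280:400],(400,367))])
cv2.imwrite("pics/c2.png",o);print(bot.read_state()["tool_pos"])
E
```

```text
[ 0.47441154 -0.06398234  0.10569322]
```

View pics/c2.png

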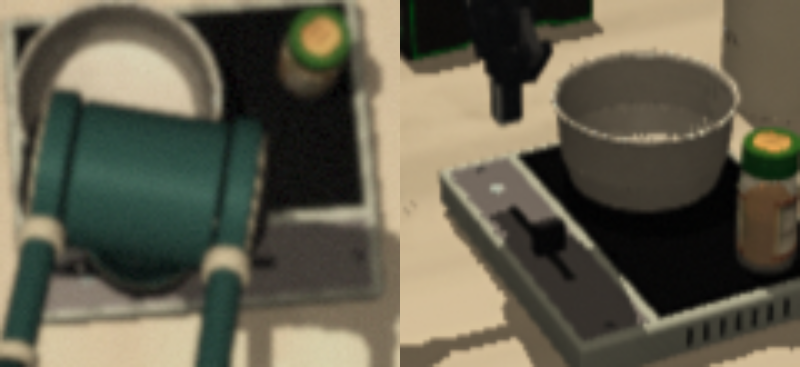

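The side crop shows the fingertip at about (508,120), above and left of the lever at (548,228), and clear of the bowl. I can descend.

{"fn": "jog_arm", "kwargs": {"motion": [{"dx": 0,"dy": 0,"dz": -2,"turn": 0},{"dx": 0,"dy": 0,"dz": -2,"turn": 0},{"dx": 0,"dy": 0,"dz": -1,"turn": 0},{"dx": 0,"dy": 0,"dz": 0,"turn": 0},{"dx": 0,"dy": 0,"dz": 0,"turn": 0}]}}

```text
time: 3.03
tool_pos: [0.4735, -0.0639, 0.0548]
tcp_rot: [-0.089, 3.14, -0.0]
wrist_force: [-0.9, -0.1, 0.9]
width: 0.001
```

{"fn": "jog_arm", "kwargs": {"motion": [{"dx": 0,"dy": -0.5,"dz": 0,"turn": 0},{"dx": 0,"dy": -0.5,"dz": 0,"turn": 0},{"dx": 0,"dy": -0.5,"dz": 0,"turn": 0},{"dx": 0,"dy": -0.5,"dz": 0,"turn": 0},{"dx": 0,"dy": 0,"dz": 0,"turn": 0}]}}

```text
time: 3.45
tool_pos: [0.4739, -0.0852, 0.055]
tcp_rot: [-0.087, 3.139, -0.001]
wrist_force: [-0.3, -0.3, -0.1]
width: 0.002
```

{"fn": "jog_arm", "kwargs": {"motion": [{"dx": 0.01,"dy": -0.2,"dz": 0,"turn": 0},{"dx": 0.01,"dy": -0.2,"dz": 0,"turn": 0},{"dx": 0.01,"dy": -0.2,"dz": 0,"turn": 0},{"dx": 0.01,"dy": -0.2,"dz": 0,"turn": 0},{"dx": 0.01,"dy": -0.2,"dz": 0,"turn": 0},{"dx": 0.01,"dy": -0.2,"dz": 0,"turn": 0}]}}

```text
time: 3.95
tool_pos: [0.4739, -0.0961, 0.0543]
tcp_rot: [0.088, -3.14, -0.0]
wrist_force: [-0.6, 0.2, -0.0]
width: 0.002
```

{"fn": "jog_arm", "kwargs": {"motion": [{"dx": 0.01,"dy": -0.2,"dz": 0,"turn": 0},{"dx": 0.01,"dy": -0.2,"dz": 0,"turn": 0},{"dx": 0.01,"dy": -0.2,"dz": 0,"turn": 0}]}}

```text
time: 4.2
tool_pos: [0.4743, -0.1021, 0.0544]
tcp_rot: [-0.088, 3.14, -0.0]
wrist_force: [0.7, 0.3, 0.6]
width: -0.002
```

{"fn": "jog_arm", "kwargs": {"motion": [{"dx": 0.01,"dy": -0.2,"dz": 0,"turn": 0},{"dx": 0.01,"dy": -0.2,"dz": 0,"turn": 0},{"dx": 0.01,"dy": -0.2,"dz": 0,"turn": 0}]}}

```text
time: 4.45
tool_pos: [0.4746, -0.1082, 0.0544]
tcp_rot: [0.088, -3.14, 0.0]
wrist_force: [0.1, 0.8, -0.4]
width: -0.006
```

{"fn": "jog_arm", "kwargs": {"motion": [{"dx": 0.01,"dy": -0.2,"dz": 0,"turn": 0},{"dx": 0.01,"dy": -0.2,"dz": 0,"turn": 0},{"dx": 0.01,"dy": -0.2,"dz": 0,"turn": 0}]}}

```text
time: 4.7
tool_pos: [0.4749, -0.1142, 0.0544]
tcp_rot: [0.088, -3.14, 0.0]
wrist_force: [-0.3, -0.1, -0.6]
width: 0.001
```

{"fn": "jog_arm", "kwargs": {"motion": [{"dx": 0.01,"dy": -0.2,"dz": 0,"turn": 0},{"dx": 0.01,"dy": -0.2,"dz": 0,"turn": 0},{"dx": 0.01,"dy": -0.2,"dz": 0,"turn": 0}]}}

```text
time: 4.95
tool_pos: [0.4752, -0.1202, 0.0544]
tcp_rot: [0.088, -3.14, -0.0]
wrist_force: [-0.2, 0.0, -0.2]
width: -0.004
```

```bash
python3 - <<'E'
from h import *
snap("side","side2")
b=cv2.imread("pics/side2.png");cv2.imwrite("pics/c3.png",cv2.resize(b[205:305,285:405],(720,600),interpolation=cv2.INTER_CUBIC))
a=cv2.imread("pics/side0.png");cv2.imwrite("pics/c3.png",np.hstack([cv2.resize(x[215:300,290:370],(400,425),interpolation=cv2.INTER_CUBIC) for x in(a,b)]))
E
```

```text
(no output)
```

View pics/c3.png

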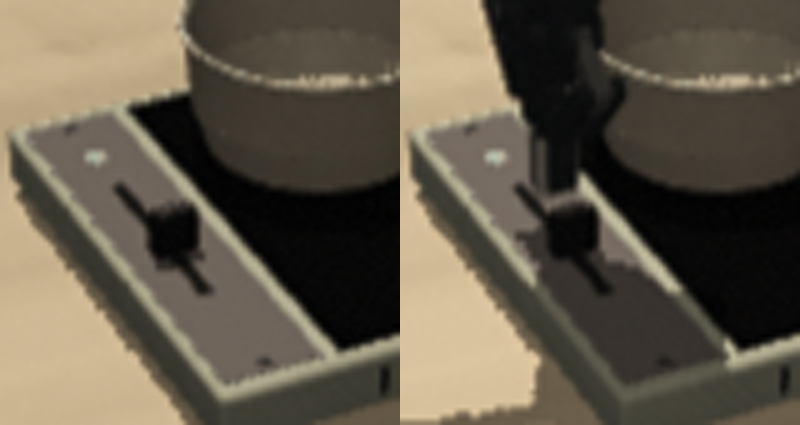

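The finger tip at crop (553,195) is just left of the lever at (573,223), and the lever hasn't moved yet. I'll check the position from the side view.

```bash
python3 - <<'E'
from w import *
i=np.array([290,215]);f=lambda p:(np.array(p)/5-.4+i)
print("TCP px crop",(proj("side",[[.4752,-.1202,.0544],[.4752,-.1202,.071]])-i+.4)*5)
for q in(.018,.036):
  X=R@[-.088,-.045+q]+T;print(q,(proj("side",[*X,.071])-i+.4)*5,(proj("side",[*X,.042])-i+.4)*5)
print("slot ends/lamp side",ray("side",f([[118,185],[208,292],[95,157]]),.042),"\ntop",P[4:])
print("lever top side",ray("side",f([[172,210]]),.071),"top",L)
print("tip", ray("side",f([[553,192]])-[80,0],.054))
E
```

```text
TCP px crop [[156.3078858  234.18735949]
 [155.76305658 207.48731172]]
0.018 [[184.59471365 220.07511479]] [[185.24075241 266.70150895]]
0.036 [[169.96424121 202.85098348]] [[170.75906648 249.21900241]]
slot ends/lamp side [[ 0.48032961 -0.05000298  0.042     ]
 [ 0.48661966 -0.16276095  0.042     ]
 [ 0.47883434 -0.01832109  0.042     ]] 
top [[ 0.48071132 -0.05351538]
 [ 0.48780256 -0.16587644]
 [ 0.479896   -0.02192607]]
lever top side [[ 0.48204685 -0.12568884  0.071     ]] top [ 0.48796816 -0.12524221  0.071     ]
tip [[ 0.48865012 -0.08132469  0.054     ]]
```

```bash
python3 - <<'E'
from h import *
def at(tag,u,v):
    i=viewer.camera_info("side");R=np.array(i["R"]);d=np.load(f"pics/{tag}.npy")[int(round(v)),int(round(u))]
    p=cv2.undistortPoints(np.array([[[u,v]]],float),K(i),np.array(i["dist"],float))[0,0]
    return R.T@(np.array([*p,1])*d-np.array(i["t"]))
print("first, expect .474 -.064 .1057");
for v in range(214,232,2):print(v,at("side1",312,v).round(3))
print("second, expect .475 -.120 .054")
for u in(317,320,323):
  for v in range(240,264,2):print(u,v,at("side2",u,v).round(3))
E
```

```text
first, expect .474 -.064 .1057
214 [ 0.464 -0.093  0.184]
216 [ 0.045 -1.247  0.86 ]
218 [ 0.47  -0.078  0.163]
220 [ 0.468 -0.082  0.16 ]
222 [ 0.469 -0.079  0.152]
224 [ 0.471 -0.073  0.143]
226 [ 0.473 -0.067  0.133]
228 [ 0.548  0.14  -0.002]
230 [0.54  0.12  0.004]
second, expect .475 -.120 .054
317 240 [ 0.462 -0.13   0.129]
317 242 [ 0.463 -0.127  0.121]
317 244 [ 0.464 -0.125  0.113]
317 246 [ 0.465 -0.122  0.106]
317 248 [ 0.465 -0.121  0.099]
317 250 [ 0.464 -0.124  0.095]
317 252 [ 0.465 -0.12   0.086]
317 254 [ 0.486 -0.064  0.041]
317 256 [ 0.481 -0.077  0.044]
317 258 [ 0.475 -0.093  0.048]
317 260 [ 0.473 -0.097  0.045]
317 262 [ 0.471 -0.103  0.044]
320 240 [ 0.465 -0.144  0.136]
320 242 [ 0.463 -0.149  0.133]
320 244 [ 0.468 -0.137  0.119]
320 246 [ 0.47  -0.13   0.109]
320 248 [ 0.469 -0.132  0.104]
320 250 [ 0.468 -0.135  0.1  ]
320 252 [ 0.468 -0.136  0.095]
320 254 [ 0.491 -0.074  0.046]
320 256 [ 0.472 -0.123  0.074]
320 258 [ 0.471 -0.127  0.07 ]
320 260 [ 0.469 -0.13   0.066]
320 262 [ 0.471 -0.125  0.057]
323 240 [ 0.464 -0.167  0.149]
323 242 [ 0.467 -0.159  0.138]
323 244 [ 0.477 -0.133  0.115]
323 246 [ 0.477 -0.134  0.109]
323 248 [ 0.479 -0.128  0.1  ]
323 250 [ 0.477 -0.133  0.097]
323 252 [ 0.477 -0.132  0.09 ]
323 254 [ 0.498 -0.077  0.046]
323 256 [ 0.48  -0.125  0.073]
323 258 [ 0.478 -0.129  0.069]
323 260 [ 0.476 -0.133  0.067]
323 262 [ 0.477 -0.13   0.058]
```

The depth readings put the real fingertip at z≈0.085, about 30 mm above the reported TCP height, so it passed over the lever without touching it. I'll back off to the left and go lower, watching the force.

{"fn": "jog_arm", "kwargs": {"motion": [{"dx": 0,"dy": 1,"dz": 0,"turn": 0},{"dx": 0,"dy": 1,"dz": 0,"turn": 0},{"dx": 0,"dy": 1,"dz": 0,"turn": 0},{"dx": 0,"dy": 1,"dz": 0,"turn": 0},{"dx": 0,"dy": 0.5,"dz": 0,"turn": 0},{"dx": 0,"dy": 0,"dz": 0,"turn": 0}]}}

```text
time: 5.5
tool_pos: [0.4749, -0.0733, 0.0543]
tcp_rot: [0.092, -3.14, -0.0]
wrist_force: [-1.0, 0.3, -0.3]
width: -0.005
```

{"fn": "jog_arm", "kwargs": {"motion": [{"dx": 0,"dy": 0,"dz": -0.4,"turn": 0},{"dx": 0,"dy": 0,"dz": -0.4,"turn": 0},{"dx": 0,"dy": 0,"dz": -0.2,"turn": 0},{"dx": 0,"dy": 0,"dz": 0,"turn": 0}]}}

```text
time: 5.83
tool_pos: [0.4744, -0.0751, 0.0434]
tcp_rot: [0.088, -3.139, -0.0]
wrist_force: [-0.7, 0.1, 0.4]
width: -0.004
```

{"fn": "jog_arm", "kwargs": {"motion": [{"dx": 0,"dy": 0,"dz": -0.3,"turn": 0},{"dx": 0,"dy": 0,"dz": -0.3,"turn": 0},{"dx": 0,"dy": 0,"dz": -0.2,"turn": 0},{"dx": 0,"dy": 0,"dz": 0,"turn": 0}]}}

```text
time: 6.17
tool_pos: [0.4747, -0.075, 0.0357]
tcp_rot: [0.088, -3.139, -0.0]
wrist_force: [1.6, 0.0, 0.6]
width: -0.003
```

```bash
python3 - <<'E'
from h import *
im,d=snap("side","side3")
b=cv2.imread("pics/side3.png");cv2.imwrite("pics/c4.png",cv2.resize(b[195:290,285:385],(700,600),interpolation=cv2.INTER_CUBIC))
i=viewer.camera_info("side");R=np.array(i["R"])
s=bot.read_state();print(s["tool_pos"],s["wrist_force"])
print(proj("side",s["tool_pos"]))
def at(u,v):
    p=cv2.undistortPoints(np.array([[[u,v]]],float),K(i),np.array(i["dist"],float))[0,0]
    return R.T@(np.array([*p,1])*d[v,u]-np.array(i["t"]))
for u in(309,312,315):
  for v in range(234,252,2):print(u,v,at(u,v).round(3))
E
```

```text
[ 0.47481656 -0.07501147  0.03599742] [-0.4709764   0.20511008  0.01516677]
[[314.65759526 258.55760252]]
309 234 [ 0.463 -0.069  0.112]
309 236 [ 0.461 -0.074  0.109]
309 238 [ 0.463 -0.069  0.1  ]
309 240 [ 0.464 -0.064  0.091]
309 242 [ 0.484 -0.008  0.048]
309 244 [ 0.482 -0.012  0.044]
309 246 [ 0.477 -0.026  0.047]
309 248 [ 0.476 -0.029  0.042]
309 250 [ 0.471 -0.042  0.045]
312 234 [ 0.464 -0.091  0.124]
312 236 [ 0.463 -0.093  0.12 ]
312 238 [ 0.463 -0.091  0.112]
312 240 [ 0.465 -0.086  0.103]
312 242 [ 0.466 -0.083  0.095]
312 244 [ 0.466 -0.081  0.087]
312 246 [ 0.466 -0.082  0.082]
312 248 [ 0.465 -0.084  0.077]
312 250 [ 0.467 -0.079  0.067]
315 234 [ 0.464 -0.112  0.136]
315 236 [ 0.463 -0.114  0.131]
315 238 [ 0.464 -0.111  0.123]
315 240 [ 0.466 -0.106  0.114]
315 242 [ 0.472 -0.089  0.097]
315 244 [ 0.472 -0.088  0.09 ]
315 246 [ 0.471 -0.09   0.085]
315 248 [ 0.471 -0.09   0.079]
315 250 [ 0.473 -0.085  0.069]
```

View pics/c4.png

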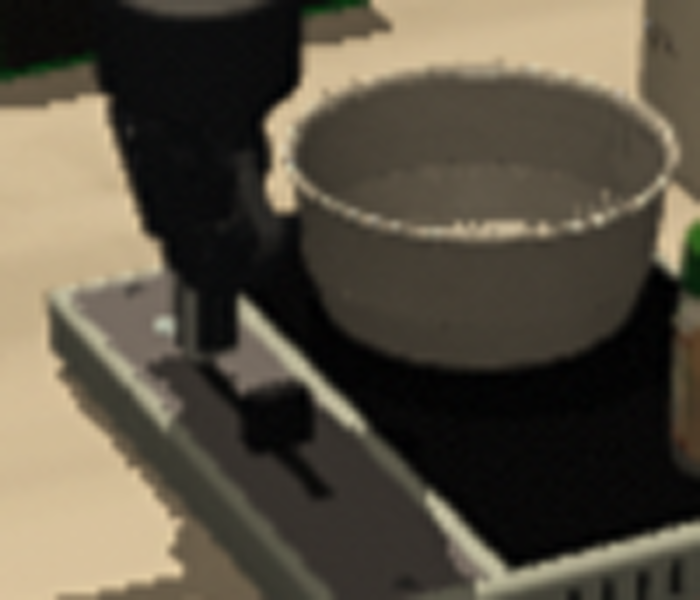

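The tip is at crop (210,350), z≈0.066, and the lever top is at (275,385). The bowl is clear by a few centimetres. I'll lower 1.2 cm more and then push right.

{"fn": "jog_arm", "kwargs": {"motion": [{"dx": 0,"dy": 0,"dz": -0.3,"turn": 0},{"dx": 0,"dy": 0,"dz": -0.3,"turn": 0},{"dx": 0,"dy": 0,"dz": -0.3,"turn": 0},{"dx": 0,"dy": 0,"dz": -0.3,"turn": 0},{"dx": 0,"dy": 0,"dz": 0,"turn": 0}]}}

```text
time: 6.63
tool_pos: [0.4745, -0.0748, 0.0236]
tcp_rot: [0.088, -3.139, -0.0]
wrist_force: [0.7, 0.4, -0.1]
width: 0.002
```

{"fn": "jog_arm", "kwargs": {"motion": [{"dx": 0.02,"dy": -0.3,"dz": 0,"turn": 0},{"dx": 0.02,"dy": -0.3,"dz": 0,"turn": 0},{"dx": 0.02,"dy": -0.3,"dz": 0,"turn": 0},{"dx": 0.02,"dy": -0.3,"dz": 0,"turn": 0},{"dx": 0,"dy": 0,"dz": 0,"turn": 0}]}}

```text
time: 7.05
tool_pos: [0.4763, -0.0877, 0.0246]
tcp_rot: [-0.087, 3.14, -0.001]
wrist_force: [-0.1, 0.2, -1.1]
width: -0.001
```

{"fn": "jog_arm", "kwargs": {"motion": [{"dx": 0.02,"dy": -0.3,"dz": 0,"turn": 0},{"dx": 0.02,"dy": -0.3,"dz": 0,"turn": 0},{"dx": 0.01,"dy": -0.2,"dz": 0,"turn": 0}]}}

```text
time: 7.3
tool_pos: [0.4766, -0.0954, 0.0245]
tcp_rot: [-0.088, 3.14, -0.0]
wrist_force: [0.2, -1.0, 0.3]
width: -0.0
```

{"fn": "jog_arm", "kwargs": {"motion": [{"dx": 0.01,"dy": -0.2,"dz": 0,"turn": 0},{"dx": 0.01,"dy": -0.2,"dz": 0,"turn": 0}]}}

```text
time: 7.47
tool_pos: [0.4767, -0.0992, 0.0244]
tcp_rot: [0.088, -3.14, 0.0]
wrist_force: [-0.3, 0.2, -0.3]
width: 0.002
```

{"fn": "jog_arm", "kwargs": {"motion": [{"dx": 0.01,"dy": -0.2,"dz": 0,"turn": 0},{"dx": 0.01,"dy": -0.2,"dz": 0,"turn": 0}]}}

```text
time: 7.63
tool_pos: [0.4768, -0.1031, 0.0243]
tcp_rot: [0.088, -3.14, -0.0]
wrist_force: [-0.2, -0.0, -0.3]
width: 0.002
```

{"fn": "jog_arm", "kwargs": {"motion": [{"dx": 0.01,"dy": -0.2,"dz": 0,"turn": 0},{"dx": 0.01,"dy": -0.2,"dz": 0,"turn": 0}]}}

```text
time: 7.8
tool_pos: [0.477, -0.106, 0.0244]
tcp_rot: [0.087, -3.14, -0.004]
wrist_force: [-1.3, 5.5, 1.2]
width: -0.003
```

Contact at y≈-0.105.

{"fn": "jog_arm", "kwargs": {"motion": [{"dx": 0.01,"dy": -0.2,"dz": 0,"turn": 0},{"dx": 0.01,"dy": -0.2,"dz": 0,"turn": 0}]}}

```text
time: 7.97
tool_pos: [0.4772, -0.1097, 0.0244]
tcp_rot: [0.087, -3.14, -0.004]
wrist_force: [-0.1, 4.6, 1.2]
width: -0.003
```

{"fn": "jog_arm", "kwargs": {"motion": [{"dx": 0.01,"dy": -0.2,"dz": 0,"turn": 0},{"dx": 0.01,"dy": -0.2,"dz": 0,"turn": 0}]}}

```text
time: 8.13
tool_pos: [0.4774, -0.1149, 0.0243]
tcp_rot: [0.089, -3.14, -0.0]
wrist_force: [0.4, 1.0, 0.2]
width: 0.001
```

{"fn": "jog_arm", "kwargs": {"motion": [{"dx": 0.01,"dy": -0.2,"dz": 0,"turn": 0},{"dx": 0.01,"dy": -0.2,"dz": 0,"turn": 0}]}}

```text
time: 8.3
tool_pos: [0.4776, -0.119, 0.0243]
tcp_rot: [0.088, -3.14, -0.001]
wrist_force: [0.8, 3.9, 0.4]
width: -0.002
```

{"fn": "jog_arm", "kwargs": {"motion": [{"dx": 0.01,"dy": -0.2,"dz": 0,"turn": 0},{"dx": 0.01,"dy": -0.2,"dz": 0,"turn": 0}]}}

```text
time: 8.47
tool_pos: [0.4778, -0.1223, 0.0244]
tcp_rot: [0.087, -3.14, -0.003]
wrist_force: [0.1, 8.4, 1.3]
width: -0.001
```

{"fn": "jog_arm", "kwargs": {"motion": [{"dx": 0.01,"dy": -0.2,"dz": 0,"turn": 0},{"dx": 0.01,"dy": -0.2,"dz": 0,"turn": 0}]}}

```text
time: 8.63
tool_pos: [0.478, -0.126, 0.0244]
tcp_rot: [0.087, -3.14, -0.003]
wrist_force: [1.0, 6.5, 1.1]
width: -0.004
```

{"fn": "jog_arm", "kwargs": {"motion": [{"dx": 0.01,"dy": -0.2,"dz": 0,"turn": 0},{"dx": 0.01,"dy": -0.2,"dz": 0,"turn": 0}]}}

```text
time: 8.8
tool_pos: [0.4783, -0.1307, 0.0244]
tcp_rot: [0.088, -3.14, -0.001]
wrist_force: [0.3, 3.1, 0.4]
width: -0.0
```

One click at y≈-0.112 and another at ≈-0.129. I'll continue to the stop.

{"fn": "jog_arm", "kwargs": {"motion": [{"dx": 0.01,"dy": -0.2,"dz": 0,"turn": 0},{"dx": 0.01,"dy": -0.2,"dz": 0,"turn": 0},{"dx": 0.01,"dy": -0.2,"dz": 0,"turn": 0}]}}

```text
time: 9.05
tool_pos: [0.4783, -0.1346, 0.0243]
tcp_rot: [0.084, -3.14, -0.008]
wrist_force: [1.2, 18.8, 4.8]
width: -0.0
```

{"fn": "jog_arm", "kwargs": {"motion": [{"dx": 0.01,"dy": -0.2,"dz": 0,"turn": 0},{"dx": 0.01,"dy": -0.2,"dz": 0,"turn": 0}]}}

```text
time: 9.22
tool_pos: [0.4783, -0.1349, 0.0244]
tcp_rot: [0.081, -3.139, -0.018]
wrist_force: [2.3, 32.7, 8.3]
width: -0.0
```

{"fn": "jog_arm", "kwargs": {"motion": [{"dx": 0.01,"dy": -0.2,"dz": 0,"turn": 0},{"dx": 0,"dy": -0.1,"dz": 0,"turn": 0}]}}

```text
time: 9.38
tool_pos: [0.4783, -0.135, 0.0244]
tcp_rot: [0.079, -3.139, -0.025]
wrist_force: [3.6, 41.1, 11.7]
width: 0.0
```

The force has built to 41 N, but the stop came about 6 mm earlier than the initial contact point suggests. I'll look before trusting it.

```bash
python3 - <<'E'
from h import *
snap("side","side4")
b=cv2.imread("pics/side4.png");cv2.imwrite("pics/c5.png",cv2.resize(b[195:305,285:385],(680,600)[:2],interpolation=cv2.INTER_CUBIC) if 0 else cv2.resize(b[215:305,290:395],(700,600),interpolation=cv2.INTER_CUBIC))
E
```

```text
(no output)
```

View pics/c5.png

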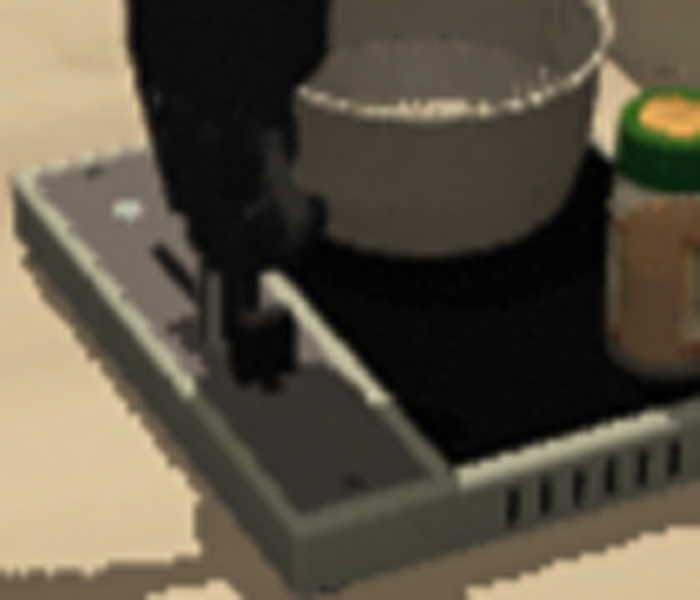

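The lever at crop (263,325) is now at the right-hand end with no slot visible beyond it, and the finger is behind it on its left. I'll measure how far it moved by matching the lever's lower-right outline in the first and current pictures.

```bash
python3 - <<'E'
from w import *
a,b=[cv2.cvtColor(cv2.imread(f"pics/{n}.png"),cv2.COLOR_BGR2GRAY) for n in("side0","side4")]
for n,g,(u0,u1,v0,v1) in(("start",a,(312,340,250,285)),("now",b,(318,345,258,285))):
    m=(g[v0:v1,u0:u1]<38).astype(np.uint8)
    print(n,u0,v0);print("\n".join("".join(".#"[x] for x in r) for r in m))
for q in(0,.007,.018,.03,.036):
    c=[[-.088+s*.013,-.045+q-.006] for s in(-1,1)];X=np.array(c)@R.T+T
    print(q,"right face top edge px",proj("side",np.c_[X,[.071]*2]).round(1).tolist(),"bottom",proj("side",np.c_[X,[.042]*2]).round(1).tolist())
E
```

```text
start 312 250
................############
.................###########
..................##########
..#................#########
...#................########
...##...............########
....##...............#######
.....##.....#####.....######
......###########......#####
.......###########......####
.......###########.......###
........##########........##
........##########.........#
........##########.........#
........#########...........
........#########...........
.........#######............
............####............
..............##............
...............##...........
................##..........
.................##.........
.................##.........
............................
............................
............................
............................
............................
............................
............................
............................
............................
............................
............................
............................
now 318 258
#.#..######......##########
..#..######.......#########
..#
[... 501 characters left out ...]
...........................
...........................
...........................
...........................
...........................
...........................
...........................
0 right face top edge px [[325.9, 264.6], [335.1, 262.1]] bottom [[326.0, 274.0], [335.2, 271.4]]
0.007 right face top edge px [[324.7, 263.2], [333.9, 260.7]] bottom [[324.8, 272.6], [334.0, 270.0]]
0.018 right face top edge px [[322.9, 261.0], [332.1, 258.6]] bottom [[323.1, 270.4], [332.2, 267.9]]
0.03 right face top edge px [[320.9, 258.7], [330.1, 256.2]] bottom [[321.1, 268.0], [330.2, 265.5]]
0.036 right face top edge px [[320.0, 257.5], [329.1, 255.1]] bottom [[320.2, 266.8], [329.2, 264.4]]
```

The lever moved about 27 mm by sight and 29 mm by touch, and it now resists 41 N. I'll back off and push again to confirm the stop position.

{"fn": "jog_arm", "kwargs": {"motion": [{"dx": 0,"dy": 0.5,"dz": 0,"turn": 0},{"dx": 0,"dy": 0.5,"dz": 0,"turn": 0},{"dx": 0,"dy": 0.5,"dz": 0,"turn": 0},{"dx": 0,"dy": 0.5,"dz": 0,"turn": 0},{"dx": 0,"dy": 0,"dz": 0,"turn": 0}]}}

```text
time: 9.85
tool_pos: [0.4788, -0.1239, 0.0244]
tcp_rot: [0.089, -3.14, 0.001]
wrist_force: [-0.1, 1.0, 0.6]
width: -0.007
```

{"fn": "jog_arm", "kwargs": {"motion": [{"dx": 0.02,"dy": -0.3,"dz": 0,"turn": 0},{"dx": 0.02,"dy": -0.2,"dz": 0,"turn": 0},{"dx": 0,"dy": 0,"dz": 0,"turn": 0}]}}

```text
time: 10.1
tool_pos: [0.4795, -0.13, 0.0245]
tcp_rot: [-0.087, 3.14, -0.001]
wrist_force: [-0.4, -0.5, -0.1]
width: 0.003
```

{"fn": "jog_arm", "kwargs": {"motion": [{"dx": 0.0,"dy": -0.1,"dz": 0,"turn": 0},{"dx": 0.01,"dy": -0.1,"dz": 0,"turn": 0}]}}

```text
time: 10.27
tool_pos: [0.4793, -0.1314, 0.0244]
tcp_rot: [0.087, -3.14, 0.0]
wrist_force: [-0.4, 0.3, -0.7]
width: 0.001
```

{"fn": "jog_arm", "kwargs": {"motion": [{"dx": 0.0,"dy": -0.1,"dz": 0,"turn": 0},{"dx": 0.01,"dy": -0.1,"dz": 0,"turn": 0}]}}

```text
time: 10.43
tool_pos: [0.4794, -0.1332, 0.0244]
tcp_rot: [0.088, -3.14, 0.0]
wrist_force: [-0.5, 0.2, 0.1]
width: -0.001
```

{"fn": "jog_arm", "kwargs": {"motion": [{"dx": 0.0,"dy": -0.1,"dz": 0,"turn": 0},{"dx": 0.01,"dy": -0.1,"dz": 0,"turn": 0}]}}

```text
time: 10.6
tool_pos: [0.4794, -0.1342, 0.0243]
tcp_rot: [0.087, -3.14, -0.003]
wrist_force: [0.3, 6.6, 2.2]
width: -0.001
```

{"fn": "jog_arm", "kwargs": {"motion": [{"dx": 0.0,"dy": -0.1,"dz": 0,"turn": 0},{"dx": 0.01,"dy": -0.1,"dz": 0,"turn": 0}]}}

```text
time: 10.77
tool_pos: [0.4794, -0.1344, 0.0244]
tcp_rot: [0.085, -3.14, -0.008]
wrist_force: [0.8, 14.6, 5.2]
width: -0.001
```

Contact repeats at y≈-0.134. It is hard and stays put on release, so this is the off stop. Next I go over the lever to its right side.

{"fn": "jog_arm", "kwargs": {"motion": [{"dx": 0,"dy": 0.4,"dz": 0,"turn": 0},{"dx": 0,"dy": 0.4,"dz": 0,"turn": 0},{"dx": 0,"dy": 0,"dz": 1,"turn": 0},{"dx": 0,"dy": 0,"dz": 2,"turn": 0},{"dx": 0,"dy": 0,"dz": 1.5,"turn": 0},{"dx": 0,"dy": -2,"dz": 0,"turn": 0},{"dx": 0,"dy": -2,"dz": 0,"turn": 0},{"dx": 0,"dy": -2,"dz": 0,"turn": 0},{"dx": 0,"dy": -0.4,"dz": 0,"turn": 0},{"dx": 0,"dy": 0,"dz": 0,"turn": 0}]}}

```text
time: 11.6
tool_pos: [0.48, -0.1943, 0.0702]
tcp_rot: [-0.085, 3.14, -0.001]
wrist_force: [-0.2, -0.3, -0.1]
width: 0.001
```

{"fn": "jog_arm", "kwargs": {"motion": [{"dx": 0,"dy": 0,"dz": -1,"turn": 0},{"dx": 0,"dy": 0,"dz": -1,"turn": 0},{"dx": 0,"dy": 0,"dz": -0.5,"turn": 0},{"dx": 0,"dy": 0,"dz": 0,"turn": 0}]}}

```text
time: 11.93
tool_pos: [0.4776, -0.1913, 0.0418]
tcp_rot: [0.09, -3.136, -0.003]
wrist_force: [-0.8, 0.7, -0.4]
width: -0.001
```

{"fn": "jog_arm", "kwargs": {"motion": [{"dx": 0,"dy": 0,"dz": -1,"turn": 0},{"dx": 0,"dy": 0,"dz": -1,"turn": 0},{"dx": 0,"dy": 0,"dz": 0,"turn": 0},{"dx": 0,"dy": 0,"dz": 0,"turn": 0}]}}

```text
time: 12.27
tool_pos: [0.4787, -0.1924, 0.0232]
tcp_rot: [0.089, -3.138, -0.002]
wrist_force: [0.9, 0.2, 0.4]
width: -0.001
```

```bash
python3 - <<'E'
from h import *
snap("side","side5")
b=cv2.imread("pics/side5.png");cv2.imwrite("pics/c6.png",cv2.resize(b[215:305,290:395],(700,600),interpolation=cv2.INTER_CUBIC))
E
```

```text
(no output)
```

View pics/c6.png

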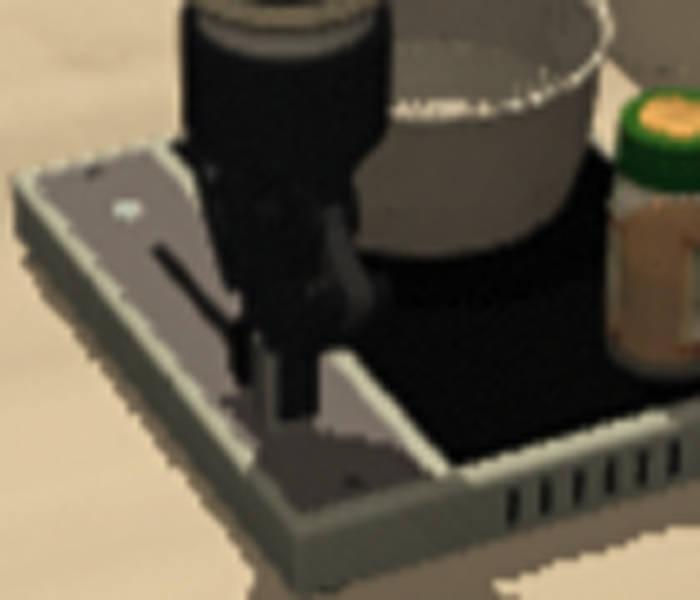

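The finger tip at crop (290,415) is right of the lever at (243,355), and nothing else is touched. I'll push left slowly.

{"fn": "jog_arm", "kwargs": {"motion": [{"dx": -0.02,"dy": 0.3,"dz": 0,"turn": 0},{"dx": -0.02,"dy": 0.3,"dz": 0,"turn": 0},{"dx": -0.02,"dy": 0.3,"dz": 0,"turn": 0},{"dx": -0.02,"dy": 0.3,"dz": 0,"turn": 0},{"dx": 0,"dy": 0,"dz": 0,"turn": 0}]}}

```text
time: 12.73
tool_pos: [0.4788, -0.1804, 0.0246]
tcp_rot: [-0.089, 3.14, 0.0]
wrist_force: [-0.1, -0.4, -0.0]
width: -0.005
```

{"fn": "jog_arm", "kwargs": {"motion": [{"dx": -0.01,"dy": 0.15,"dz": 0,"turn": 0},{"dx": -0.01,"dy": 0.15,"dz": 0,"turn": 0}]}}

```text
time: 12.9
tool_pos: [0.4787, -0.1779, 0.0245]
tcp_rot: [-0.088, 3.14, -0.0]
wrist_force: [-0.4, -0.5, 0.3]
width: -0.002
```

{"fn": "jog_arm", "kwargs": {"motion": [{"dx": -0.01,"dy": 0.15,"dz": 0,"turn": 0},{"dx": -0.01,"dy": 0.15,"dz": 0,"turn": 0}]}}

```text
time: 13.07
tool_pos: [0.4784, -0.1748, 0.0244]
tcp_rot: [-0.088, 3.14, 0.0]
wrist_force: [-0.0, -0.6, -0.8]
width: -0.002
```

{"fn": "jog_arm", "kwargs": {"motion": [{"dx": -0.01,"dy": 0.15,"dz": 0,"turn": 0},{"dx": -0.01,"dy": 0.15,"dz": 0,"turn": 0}]}}

```text
time: 13.23
tool_pos: [0.4783, -0.1721, 0.0244]
tcp_rot: [-0.089, 3.14, -0.001]
wrist_force: [0.0, -2.0, -0.8]
width: -0.003
```

{"fn": "jog_arm", "kwargs": {"motion": [{"dx": -0.01,"dy": 0.15,"dz": 0,"turn": 0},{"dx": -0.01,"dy": 0.15,"dz": 0,"turn": 0}]}}

```text
time: 13.4
tool_pos: [0.4782, -0.1696, 0.0245]
tcp_rot: [-0.089, 3.14, -0.002]
wrist_force: [-0.4, -5.5, -0.1]
width: 0.002
```

{"fn": "jog_arm", "kwargs": {"motion": [{"dx": -0.01,"dy": 0.15,"dz": 0,"turn": 0},{"dx": -0.01,"dy": 0.15,"dz": 0,"turn": 0}]}}

```text
time: 13.57
tool_pos: [0.4781, -0.1669, 0.0245]
tcp_rot: [-0.089, 3.14, -0.003]
wrist_force: [-1.5, -7.8, -1.5]
width: 0.002
```

{"fn": "jog_arm", "kwargs": {"motion": [{"dx": -0.01,"dy": 0.15,"dz": 0,"turn": 0},{"dx": -0.01,"dy": 0.15,"dz": 0,"turn": 0}]}}

```text
time: 13.73
tool_pos: [0.4779, -0.1642, 0.0245]
tcp_rot: [-0.089, 3.14, -0.003]
wrist_force: [0.6, -6.0, -1.5]
width: -0.0
```

{"fn": "jog_arm", "kwargs": {"motion": [{"dx": -0.01,"dy": 0.15,"dz": 0,"turn": 0},{"dx": -0.01,"dy": 0.15,"dz": 0,"turn": 0}]}}

```text
time: 13.9
tool_pos: [0.4777, -0.1609, 0.0245]
tcp_rot: [-0.089, 3.14, -0.003]
wrist_force: [0.8, -4.1, -1.6]
width: 0.003
```

{"fn": "jog_arm", "kwargs": {"motion": [{"dx": -0.01,"dy": 0.15,"dz": 0,"turn": 0},{"dx": -0.01,"dy": 0.15,"dz": 0,"turn": 0}]}}

```text
time: 14.07
tool_pos: [0.4775, -0.1568, 0.0244]
tcp_rot: [-0.088, 3.14, 0.0]
wrist_force: [1.5, -1.9, -1.3]
width: -0.002
```

{"fn": "jog_arm", "kwargs": {"motion": [{"dx": -0.01,"dy": 0.15,"dz": 0,"turn": 0},{"dx": -0.01,"dy": 0.15,"dz": 0,"turn": 0}]}}

```text
time: 14.23
tool_pos: [0.4773, -0.1536, 0.0245]
tcp_rot: [-0.088, 3.14, 0.0]
wrist_force: [0.7, -3.0, -1.4]
width: 0.001
```

{"fn": "jog_arm", "kwargs": {"motion": [{"dx": -0.01,"dy": 0.15,"dz": 0,"turn": 0},{"dx": -0.01,"dy": 0.15,"dz": 0,"turn": 0}]}}

```text
time: 14.4
tool_pos: [0.4771, -0.1512, 0.0245]
tcp_rot: [-0.089, 3.14, -0.002]
wrist_force: [0.5, -3.9, -0.7]
width: -0.001
```

{"fn": "jog_arm", "kwargs": {"motion": [{"dx": -0.01,"dy": 0.15,"dz": 0,"turn": 0},{"dx": -0.01,"dy": 0.15,"dz": 0,"turn": 0}]}}

```text
time: 14.57
tool_pos: [0.477, -0.1487, 0.0246]
tcp_rot: [-0.089, 3.14, -0.002]
wrist_force: [1.8, -6.4, -1.3]
width: 0.003
```

{"fn": "jog_arm", "kwargs": {"motion": [{"dx": -0.01,"dy": 0.15,"dz": 0,"turn": 0},{"dx": -0.01,"dy": 0.15,"dz": 0,"turn": 0}]}}

```text
time: 14.73
tool_pos: [0.4769, -0.1459, 0.0246]
tcp_rot: [-0.089, 3.139, -0.003]
wrist_force: [1.6, -4.3, -2.5]
width: -0.0
```

First click at y≈-0.158. The second crest is under way, and the period is about 18 mm.

{"fn": "jog_arm", "kwargs": {"motion": [{"dx": -0.01,"dy": 0.15,"dz": 0,"turn": 0},{"dx": -0.01,"dy": 0.15,"dz": 0,"turn": 0}]}}

```text
time: 14.9
tool_pos: [0.4766, -0.1425, 0.0245]
tcp_rot: [-0.088, 3.14, -0.002]
wrist_force: [1.4, -3.2, -1.9]
width: 0.005
```

{"fn": "jog_arm", "kwargs": {"motion": [{"dx": -0.01,"dy": 0.15,"dz": 0,"turn": 0},{"dx": -0.01,"dy": 0.15,"dz": 0,"turn": 0}]}}

```text
time: 15.07
tool_pos: [0.4762, -0.1386, 0.0245]
tcp_rot: [-0.088, 3.14, 0.001]
wrist_force: [1.0, -1.6, -0.3]
width: -0.001
```

{"fn": "jog_arm", "kwargs": {"motion": [{"dx": -0.01,"dy": 0.15,"dz": 0,"turn": 0},{"dx": -0.01,"dy": 0.1,"dz": 0,"turn": 0}]}}

```text
time: 15.23
tool_pos: [0.4758, -0.136, 0.0244]
tcp_rot: [0.088, -3.14, -0.001]
wrist_force: [1.4, -1.5, 0.3]
width: 0.001
```

{"fn": "jog_arm", "kwargs": {"motion": [{"dx": -0.01,"dy": 0.1,"dz": 0,"turn": 0},{"dx": -0.01,"dy": 0.1,"dz": 0,"turn": 0}]}}

```text
time: 15.4
tool_pos: [0.4758, -0.1345, 0.0245]
tcp_rot: [-0.089, 3.14, -0.001]
wrist_force: [2.0, -3.7, -0.5]
width: 0.002
```

{"fn": "jog_arm", "kwargs": {"motion": [{"dx": -0.01,"dy": 0.1,"dz": 0,"turn": 0},{"dx": 0,"dy": 0.1,"dz": 0,"turn": 0}]}}

```text
time: 15.57
tool_pos: [0.4757, -0.1329, 0.0245]
tcp_rot: [-0.089, 3.14, -0.001]
wrist_force: [0.5, -5.5, 0.0]
width: -0.002
```

{"fn": "jog_arm", "kwargs": {"motion": [{"dx": -0.01,"dy": 0.1,"dz": 0,"turn": 0},{"dx": 0,"dy": 0.1,"dz": 0,"turn": 0}]}}

```text
time: 15.73
tool_pos: [0.4756, -0.131, 0.0245]
tcp_rot: [-0.089, 3.14, -0.002]
wrist_force: [0.4, -5.1, 0.4]
width: -0.002
```

Second click at y≈-0.140. By contact, the third crest is at about -0.128 and the third notch at -0.119.

{"fn": "jog_arm", "kwargs": {"motion": [{"dx": -0.01,"dy": 0.1,"dz": 0,"turn": 0},{"dx": 0,"dy": 0.1,"dz": 0,"turn": 0}]}}

```text
time: 15.9
tool_pos: [0.4755, -0.1292, 0.0245]
tcp_rot: [-0.089, 3.14, -0.002]
wrist_force: [0.7, -6.3, 0.7]
width: 0.002
```

{"fn": "jog_arm", "kwargs": {"motion": [{"dx": -0.01,"dy": 0.1,"dz": 0,"turn": 0},{"dx": 0,"dy": 0.1,"dz": 0,"turn": 0}]}}

```text
time: 16.07
tool_pos: [0.4754, -0.1271, 0.0245]
tcp_rot: [-0.089, 3.14, -0.002]
wrist_force: [-0.3, -5.6, 0.2]
width: 0.002
```

{"fn": "jog_arm", "kwargs": {"motion": [{"dx": 0,"dy": 0.1,"dz": 0,"turn": 0},{"dx": 0,"dy": 0,"dz": 0,"turn": 0},{"dx": 0,"dy": 0,"dz": 0,"turn": 0}]}}

```text
time: 16.32
tool_pos: [0.4752, -0.125, 0.0244]
tcp_rot: [0.088, -3.14, -0.001]
wrist_force: [0.6, -0.5, 0.8]
width: 0.002
```

The force dropped to zero, so the third click has snapped. I'll nudge 2 mm to confirm the lever has moved ahead of the finger.

{"fn": "jog_arm", "kwargs": {"motion": [{"dx": 0,"dy": 0.1,"dz": 0,"turn": 0},{"dx": 0,"dy": 0.1,"dz": 0,"turn": 0},{"dx": 0,"dy": 0,"dz": 0,"turn": 0}]}}

```text
time: 16.57
tool_pos: [0.475, -0.123, 0.0243]
tcp_rot: [0.088, -3.14, -0.001]
wrist_force: [0.6, -0.6, 1.0]
width: 0.0
```

{"fn": "jog_arm", "kwargs": {"motion": [{"dx": 0,"dy": -0.5,"dz": 0,"turn": 0},{"dx": 0,"dy": -1,"dz": 0,"turn": 0},{"dx": 0,"dy": -1,"dz": 0,"turn": 0},{"dx": 0,"dy": 0,"dz": 1,"turn": 0},{"dx": 0,"dy": 0,"dz": 2,"turn": 0},{"dx": 0,"dy": 0,"dz": 3,"turn": 0},{"dx": 0,"dy": 0,"dz": 3,"turn": 0},{"dx": 0,"dy": 0,"dz": 3,"turn": 0},{"dx": 0,"dy": 0,"dz": 3,"turn": 0},{"dx": 0,"dy": 0,"dz": 3,"turn": 0},{"dx": 0,"dy": 0,"dz": 0,"turn": 0}]}}

```text
time: 17.48
tool_pos: [0.4794, -0.1503, 0.2126]
tcp_rot: [-0.087, 3.129, -0.007]
wrist_force: [1.2, -0.4, 0.9]
width: 0.001
```

{"fn": "jog_arm", "kwargs": {"motion": [{"dx": -1,"dy": 3,"dz": 0,"turn": 0},{"dx": -1,"dy": 3,"dz": 0,"turn": 0},{"dx": -1,"dy": 3,"dz": 0,"turn": 0},{"dx": -1,"dy": 3,"dz": 0,"turn": 0},{"dx": 0,"dy": 3,"dz": 0,"turn": 0},{"dx": 0,"dy": 3,"dz": 0,"turn": 0},{"dx": 0,"dy": 3,"dz": 0,"turn": 0},{"dx": 0,"dy": 3,"dz": 0,"turn": 0},{"dx": 0,"dy": 3,"dz": 0,"turn": 0},{"dx": 0,"dy": 3,"dz": 0,"turn": 0},{"dx": 0,"dy": 3,"dz": 0,"turn": 0},{"dx": 0,"dy": 3,"dz": 0,"turn": 0}]}}

```text
time: 18.48
tool_pos: [0.4349, 0.2128, 0.2047]
tcp_rot: [0.088, -3.14, -0.0]
wrist_force: [0.5, 0.2, -0.1]
width: 0.001
```

```bash
python3 - <<'E'
from h import *
snap("top","top9");snap("side","side9")
a,b,a0=[cv2.imread(f"pics/{n}.png") for n in("top9","side9","top0")]
f=lambda x:cv2.resize(x,(400,300),interpolation=cv2.INTER_CUBIC)
cv2.imwrite("pics/c9.png",np.vstack([np.hstack([f(a0[245:305,290:370]),f(a[245:305,290:370])]),np.hstack([f(a),f(b)])]))
E
```

```text
(no output)
```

View pics/c9.png

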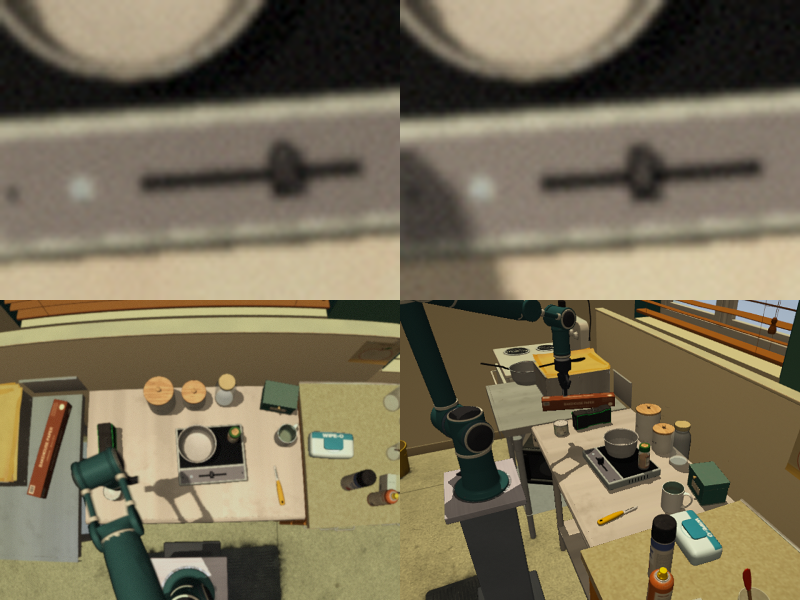

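The top view shows the lever in the left half of the slot, at crop (645,172) with slot ends at (545,183) and (760,167). Nothing else has moved. I'll measure the shift precisely to check that it sits at the notch centre and not on a flank.

```bash
python3 - <<'E'
from w import *
im=[cv2.cvtColor(cv2.imread(f"pics/{n}.png"),cv2.COLOR_BGR2GRAY) for n in("top0","top9","side0","side9")]
# rectify at the lever-top plane z=.066 and the strip plane z=.042, 2px/mm, warmer frame: columns = warmer y, rows = x
def rect(n,g,z):
    y=np.arange(.07,-.07,-.0005);x=np.arange(-.065,-.112,-.0005)
    Y,X=np.meshgrid(y,x);W=np.stack([X.ravel(),Y.ravel()],1)@R.T+T
    p=proj(n,np.c_[W,np.full(len(W),z)]).astype(np.float32).reshape(*X.shape,2)
    return cv2.remap(g,p,None,cv2.INTER_CUBIC)
ya=np.arange(.07,-.07,-.0005)
for n,g in zip(("top","top","side","side"),im):
    s=rect(n,g,.042).astype(float); prof=s[44:50].mean(0); dark=np.where(prof<75)[0]
    t=rect(n,g,.066).astype(float); b=t[24:38].mean(0)
    w=np.clip(np.median(b)-15-b,0,None);k=b.argmin();sel=slice(max(0,k-24),k+24)
    print(n,"slot y",ya[dark[0]].round(4),ya[dark[-1]].round(4),"lever y(z=.066)",round(float((w[sel]*ya[sel]).sum()/w[sel].sum()),4))
print("contact q of finger at -.123:",(-.123+.1728))
E
```

```text
top slot y 0.0565 -0.0545 lever y(z=.066) -0.0157
top slot y 0.056 -0.054 lever y(z=.066) 0.0057
side slot y 0.062 -0.055 lever y(z=.066) -0.0168
side slot y 0.0615 -0.055 lever y(z=.066) 0.0051
contact q of finger at -.123: 0.04980000000000001
```

Both views agree: the lever moved 21.6 mm from its start and sits at q≈0.050. That is past the third crest (0.045) but a few mm short of the notch centre (0.054), so friction may be holding it on the flank. I'll go back and nudge it gently to the centre at TCP y≈-0.119, well before the fourth crest at about -0.110.

{"fn": "jog_arm", "kwargs": {"motion": [{"dx": 0.4,"dy": -3.3,"dz": 0,"turn": 0},{"dx": 0.4,"dy": -3.3,"dz": 0,"turn": 0},{"dx": 0.4,"dy": -3.3,"dz": 0,"turn": 0},{"dx": 0.4,"dy": -3.3,"dz": 0,"turn": 0},{"dx": 0.4,"dy": -3.3,"dz": 0,"turn": 0},{"dx": 0.4,"dy": -3.3,"dz": 0,"turn": 0},{"dx": 0.4,"dy": -3.3,"dz": 0,"turn": 0},{"dx": 0.4,"dy": -3.3,"dz": 0,"turn": 0},{"dx": 0.4,"dy": -3.3,"dz": 0,"turn": 0},{"dx": 0.4,"dy": -3.3,"dz": 0,"turn": 0},{"dx": 0.1,"dy": -3.5,"dz": 0,"turn": 0},{"dx": 0,"dy": 0,"dz": 0,"turn": 0}]}}

```text
time: 19.58
tool_pos: [0.4757, -0.1597, 0.2047]
tcp_rot: [0.08, -3.14, 0.005]
wrist_force: [-0.2, -0.1, 0.0]
width: -0.003
```

{"fn": "jog_arm", "kwargs": {"motion": [{"dx": 0,"dy": 0,"dz": -2,"turn": 0},{"dx": 0,"dy": 0,"dz": -2,"turn": 0},{"dx": 0,"dy": 0,"dz": -2,"turn": 0},{"dx": 0,"dy": 0,"dz": -2,"turn": 0},{"dx": 0,"dy": 0,"dz": -2,"turn": 0},{"dx": 0,"dy": 0,"dz": -2,"turn": 0},{"dx": 0,"dy": 0,"dz": -1,"turn": 0},{"dx": 0,"dy": 0,"dz": 0,"turn": 0},{"dx": 0,"dy": 0,"dz": 0,"turn": 0}]}}

```text
time: 20.33
tool_pos: [0.4757, -0.1534, 0.0743]
tcp_rot: [0.088, -3.139, -0.001]
wrist_force: [1.1, -0.1, 1.0]
width: -0.004
```

{"fn": "jog_arm", "kwargs": {"motion": [{"dx": 0,"dy": 0,"dz": -2,"turn": 0},{"dx": 0,"dy": 0,"dz": -1,"turn": 0},{"dx": 0,"dy": 0,"dz": -1,"turn": 0},{"dx": 0,"dy": 0,"dz": -1,"turn": 0},{"dx": 0,"dy": 0,"dz": 0,"turn": 0}]}}

```text
time: 20.75
tool_pos: [0.4748, -0.1529, 0.0227]
tcp_rot: [0.088, -3.137, -0.002]
wrist_force: [0.0, -0.6, 0.5]
width: 0.001
```

{"fn": "jog_arm", "kwargs": {"motion": [{"dx": 0,"dy": 0.5,"dz": 0,"turn": 0},{"dx": 0,"dy": 0.5,"dz": 0,"turn": 0},{"dx": 0,"dy": 0.5,"dz": 0,"turn": 0},{"dx": 0,"dy": 0.5,"dz": 0,"turn": 0},{"dx": 0,"dy": 0.5,"dz": 0,"turn": 0},{"dx": 0,"dy": 0.3,"dz": 0,"turn": 0},{"dx": 0,"dy": 0,"dz": 0,"turn": 0}]}}

```text
time: 21.33
tool_pos: [0.4763, -0.1247, 0.0246]
tcp_rot: [-0.09, 3.14, 0.0]
wrist_force: [0.3, -0.2, -0.4]
width: 0.003
```

{"fn": "jog_arm", "kwargs": {"motion": [{"dx": 0,"dy": 0.1,"dz": 0,"turn": 0},{"dx": 0,"dy": 0,"dz": 0,"turn": 0}]}}

```text
time: 21.5
tool_pos: [0.4763, -0.1244, 0.0245]
tcp_rot: [-0.089, 3.14, -0.0]
wrist_force: [-0.2, -0.0, 0.0]
width: -0.002
```

{"fn": "jog_arm", "kwargs": {"motion": [{"dx": 0,"dy": 0.1,"dz": 0,"turn": 0},{"dx": 0,"dy": 0,"dz": 0,"turn": 0}]}}

```text
time: 21.67
tool_pos: [0.4762, -0.1235, 0.0244]
tcp_rot: [0.088, -3.14, -0.0]
wrist_force: [0.5, 0.3, 0.3]
width: 0.001
```

{"fn": "jog_arm", "kwargs": {"motion": [{"dx": 0,"dy": 0.1,"dz": 0,"turn": 0},{"dx": 0,"dy": 0,"dz": 0,"turn": 0}]}}

```text
time: 21.83
tool_pos: [0.4763, -0.1227, 0.0244]
tcp_rot: [-0.088, 3.14, -0.001]
wrist_force: [0.3, -1.4, 0.3]
width: -0.003
```

Contact at y≈-0.1228 means q≈0.050, which matches the vision. I'll nudge about 4 mm.

{"fn": "jog_arm", "kwargs": {"motion": [{"dx": 0,"dy": 0.1,"dz": 0,"turn": 0},{"dx": 0,"dy": 0,"dz": 0,"turn": 0}]}}

```text
time: 22.0
tool_pos: [0.4762, -0.1216, 0.0243]
tcp_rot: [0.088, -3.14, 0.0]
wrist_force: [0.4, -0.9, -1.5]
width: 0.0
```

{"fn": "jog_arm", "kwargs": {"motion": [{"dx": 0,"dy": 0.1,"dz": 0,"turn": 0},{"dx": 0,"dy": 0,"dz": 0,"turn": 0}]}}

```text
time: 22.17
tool_pos: [0.4761, -0.1203, 0.0243]
tcp_rot: [0.088, -3.14, -0.0]
wrist_force: [0.0, 0.2, -0.1]
width: 0.001
```

{"fn": "jog_arm", "kwargs": {"motion": [{"dx": 0,"dy": 0.1,"dz": 0,"turn": 0},{"dx": 0,"dy": 0,"dz": 0,"turn": 0}]}}

```text
time: 22.33
tool_pos: [0.4761, -0.1193, 0.0243]
tcp_rot: [0.088, -3.14, -0.0]
wrist_force: [-1.2, -1.0, 1.0]
width: -0.004
```

{"fn": "jog_arm", "kwargs": {"motion": [{"dx": 0,"dy": -0.5,"dz": 0,"turn": 0},{"dx": 0,"dy": -1,"dz": 0,"turn": 0},{"dx": 0,"dy": -1,"dz": 0,"turn": 0},{"dx": 0,"dy": 0,"dz": 1,"turn": 0},{"dx": 0,"dy": 0,"dz": 2,"turn": 0},{"dx": 0,"dy": 0,"dz": 3,"turn": 0},{"dx": 0,"dy": 0,"dz": 3,"turn": 0},{"dx": 0,"dy": 0,"dz": 3,"turn": 0},{"dx": 0,"dy": 0,"dz": 3,"turn": 0},{"dx": 0,"dy": 0,"dz": 3,"turn": 0},{"dx": 0,"dy": 0,"dz": 0,"turn": 0}]}}

```text
time: 23.25
tool_pos: [0.4805, -0.1464, 0.2128]
tcp_rot: [-0.087, 3.128, -0.007]
wrist_force: [-0.4, -0.4, 1.7]
width: 0.003
```

{"fn": "jog_arm", "kwargs": {"motion": [{"dx": -1,"dy": 3,"dz": 0,"turn": 0},{"dx": -1,"dy": 3,"dz": 0,"turn": 0},{"dx": -1,"dy": 3,"dz": 0,"turn": 0},{"dx": -1,"dy": 3,"dz": 0,"turn": 0},{"dx": 0,"dy": 3,"dz": 0,"turn": 0},{"dx": 0,"dy": 3,"dz": 0,"turn": 0},{"dx": 0,"dy": 3,"dz": 0,"turn": 0},{"dx": 0,"dy": 3,"dz": 0,"turn": 0},{"dx": 0,"dy": 3,"dz": 0,"turn": 0},{"dx": 0,"dy": 3,"dz": 0,"turn": 0},{"dx": 0,"dy": 3,"dz": 0,"turn": 0},{"dx": 0,"dy": 0,"dz": 0,"turn": 0}]}}

```text
time: 24.25
tool_pos: [0.4362, 0.1897, 0.2049]
tcp_rot: [-0.093, 3.14, 0.005]
wrist_force: [-0.3, 0.0, 0.5]
width: -0.003
```

```bash
python3 - <<'E'
from w import *
def rect(n,g,z):
    y=np.arange(.07,-.07,-.0005);x=np.arange(-.065,-.112,-.0005)
    Y,X=np.meshgrid(y,x);W=np.stack([X.ravel(),Y.ravel()],1)@R.T+T
    p=proj(n,np.c_[W,np.full(len(W),z)]).astype(np.float32).reshape(*X.shape,2)
    return cv2.remap(g,p,None,cv2.INTER_CUBIC)
ya=np.arange(.07,-.07,-.0005)
for n in("top","side"):
    snap(n,n+"10");g=cv2.cvtColor(cv2.imread(f"pics/{n}10.png"),cv2.COLOR_BGR2GRAY)
    b=rect(n,g,.066).astype(float)[24:38].mean(0)
    w=np.clip(np.median(b)-15-b,0,None);k=b.argmin();sel=slice(max(0,k-24),k+24)
    print(n,"lever y",round(float((w[sel]*ya[sel]).sum()/w[sel].sum()),4))
    g0=cv2.cvtColor(cv2.imread(f"pics/{n}0.png"),cv2.COLOR_BGR2GRAY)
    for nm,(r0,r1,c0,c1) in (dict(bowl=(195,262,282,352),jar=(198,232,360,390),mug=(195,240,438,480),peeler=(262,332,434,460),tin=(288,322,162,200)) if n=="top" else dict(bowl=(200,255,322,384),jar=(226,275,378,404),mug=(288,345,414,470),peeler=(325,362,312,384),tin=(188,220,242,274))).items():
        m=cv2.matchTemplate(g[r0-4:r1+4,c0-4:c1+4],g0[r0:r1,c0:c1],cv2.TM_CCOEFF_NORMED);print(nm,m.max().round(3),np.array(np.unravel_index(m.argmax(),m.shape))-4)
E
```

```text
top lever y 0.009
bowl 0.999 [0 0]
jar 0.998 [0 0]
mug 0.999 [0 0]
peeler 0.993 [0 0]
tin 0.432 [0 0]
side lever y 0.0086
bowl 0.994 [0 0]
jar 1.0 [0 0]
mug 1.0 [0 0]
peeler 0.999 [0 0]
tin 1.0 [0 0]
```

The lever is now at warmer y≈+0.009, so q≈0.054, the third notch. Every bystander is unmoved; the tin is hidden under the arm in the top view but matches exactly in the side view. I'm handing the job in.

```bash
python3 -c "
from workcell import bot
print(bot.read_state()['wrist_force']);print(bot.finish_job())"
```

```text
[-0.34575833 -0.54104573  0.29783539]
the job is handed in; nothing more can be done
None
```

The lever is resting in the third notch and the job was handed in at about 24 s, with the arm clear of everything.

**What I did:** With the fingers shut, I pushed the lever right to its off stop, which held against 41 N and was found in the same place on a second push. I then went over to its right side and pushed it left through three clicks. After the third click it had stopped about 4 mm short of the notch centre, so I nudged it in with about 1 N. It was never near the fourth notch.

**Last checks:**
- **Lever:** both cameras put it at about 0.054 m, and the finger contact agreed (about 0.0535 m).
- **Bowl, jar, mug and peeler:** none had moved in either camera.
- **Tin:** it had not moved in the side view. The arm hid it in the top view, so that match failed (0.43).
- **Force:** the wrist force was about zero at the end.

**What disagreed:**
- **Fingertip height:** the camera depth showed the real fingertip about 30 mm higher than the reported tool point. My first push passed over the lever without touching it, so I worked lower.
- **Starting position:** the lever started at about 0.029 m by sight and touch, not at the 0.036 m second notch. It seems to stick short of notch centres, but the notch positions felt on the way back did match the stated ones.

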